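Load a portion of pearl onions and hold the filling shutter at its mark

TASK

Portion the pearl onions for the stew: with the scoop, bring all five onions from the steel tray into the funnel of the filling stand while its shutter is shut (do not handle the onions with the fingers), and set the scoop back down upright on the table. Then pull the spring-return shutter out until the red lines on its edges are level with the red marks on the rails, so that all the onions drop into the tub, and finish while still holding the shutter there by its handle, because it snaps shut when let go. Leave the other things on the table alone.

Things in the scene. Friction and masses are not known exactly. Their poses are not given: they have to be found in the camera images.
- tray: open steel tray with the onions, fixed to the table, 300 x 110 mm outside, 46 mm high, walls 4 mm, 102 mm wide inside. Origin at table level under its middle; its x axis runs along its length to the end with the ramp. The onions lie between x = -10 and +104 mm; the other end (upright wall, inner face at x = -146 mm) is free for the scoop
- tray_floor (a point): middle of the tray's floor, 4 mm above the table, axes as the tray. At x = +108 mm the floor turns into a straight ramp that rises to the rim at x = +148 mm (about 45 degrees)
- onion_1: pearl onion, a golden-brown ball of 28 mm, 18 g; it rolls. Origin at its centre
- onion_2: pearl onion, a golden-brown ball of 28 mm, 18 g; it rolls. Origin at its centre
- onion_3: pearl onion, a golden-brown ball of 28 mm, 18 g; it rolls. Origin at its centre
- onion_4: pearl onion, a golden-brown ball of 28 mm, 18 g; it rolls. Origin at its centre
- onion_5: pearl onion, a golden-brown ball of 28 mm, 18 g; it rolls. Origin at its centre
- scoop: hand scoop standing on its flat bottom on the table: aluminium pan with a blue overhand handle, about 140 g. Origin under its middle at table level, x axis towards the open nose, z up. Pan x = -52 to +55 mm, 86 mm wide (81 mm inside), floor 2.5 mm thick; closed back wall 42 mm high; the sides are 40 mm high at the back and fall to 10 mm at the nose
- scoop_lip (a point): middle of the scoop's front edge (a thin lip), at its underside, 55 mm in front of the scoop's origin; axes as the scoop
- scoop_grip (a point): middle of the scoop's handle, 79 mm above its underside, over its origin: a level bar along the scoop's x axis, 16 mm wide, 19 mm high, x from -62 to +42 mm (so it and its post reach 10 mm behind the pan). Take it from above across its width, with a firm grip (60 N or more). Free height under the bar inside the pan: 67 mm
- stand: filling stand, fixed to the table: white base 200 x 164 x 10 mm, two steel cheeks, and on them a steel funnel 171 mm across, its rim 217 mm above the table, with the shutter in rails under it. Origin at table level under the funnel's axis; its -x side is the front, where the shutter's handle comes out
- funnel_mouth (a point): centre of the funnel's round mouth (160 mm inside), at the height of its rim, 217 mm above the table; the funnel narrows to an outlet of 71 mm that the shutter closes from below
- shutter (a joint): how far the spring-return shutter is pulled out, in m: 0 shut, stop at 0.090; it slides level along the stand's -x axis. At 0.070 the red lines on the two edges of its aluminium blade lie level with the red marks on the front ends of the rails, and its 68 mm opening is right under the funnel; short of or past that it is partly covered. The spring pulls back with about 4 N shut, 8.5 N at the mark
- shutter_grip (a point): grip point on the shutter's black upright handle, 155 mm above the table; 165 mm in front of the funnel's axis when shut (it moves with the shutter). The handle is 22 mm wide (along the stand's y), 16 mm thick (along the pull) and stands from 128 to 173 mm above the table; take it from above across its 22 mm
- tub: open white tub, 112 mm across, 80 mm high, wall 3 mm, standing on the stand's base under the outlet. Origin under its middle
- salt_cup: white tub with a white lid, 66 mm across, 60 mm high; origin under its middle; to be left alone
- paprika_cup: red tub with a white lid, 66 mm across, 60 mm high; origin under its middle; to be left alone
- spice_gold: glass spice jar with a gold cap, 45 mm square, 100 mm high; origin under its middle; to be left alone
- spice_red: glass spice jar with a red cap, 45 mm square, 108 mm high; origin under its middle; to be left alone
- pepper: pepper shaker, 44 mm across, 90 mm high; origin under its middle; to be left alone
- gas_can: blue and white gas cartridge, 67 mm across, 126 mm high; origin under its middle; to be left alone
- the_tongs: steel tongs, 336 x 66 x 38 mm, lying flat; origin under the middle, the long side is its x axis; to be left alone
Things that resemble listed ones, but are neither listed nor needed, are in the scene too. What is shaped like the tub but purple is not meant.

How it is judged:
By the outcome, as a careful person would: the job done as asked, in the order asked, and still so for the second after the job is handed in, while the arm keeps its last pose, push and grip.
It also fails if it takes over 58 s, if anything falls off the work surface, if the arm or the gripper's body presses on something with over 40 N, if the wrist force passes 120 N, or if a joint passes its speed limit or range.

ROBOT

A 7-joint arm with a two-finger parallel gripper is mounted at the origin on a cart in front of the work surface, level with it; the furniture and walls round the work are solid. World frame = base frame: x ahead of the robot, y to its left, z up, the work surface at z = 0. Lengths are in m, angles in rad, forces in N, time in s.
With the tool pointing down it reaches from about 0.35 to 0.9 m from the base axis. Payload 8.1 kg.
Tool frame: the origin (TCP) lies midway between the tips of the shut fingers; the grasp point (between the pads) lies behind it (arm.tcp_to_grasp is the z of the grasp point in the tool frame, in m); z points along the fingers, y is the line along which they close (so a half turn about z gives the same grasp; the last joint's range is limited). The gripper opens to 92 mm and grips with 3 to 60 N. Pads are 19 mm wide; open, the fingers measure 130 mm over their backs; the gripper's body (75 mm by 190 mm) begins 47 mm behind the grasp point.
Start: joints at [-0.103, 0.434, 0.025, 1.573, -0.012, 1.134, -0.075], TCP at [0.625, -0, 0.227] pointing down, gripper open.
Joint ranges: [-2.62, 2.62], [-0.44, 2.09], [-1.27, 1.32], [0.08, 2.57], [-1.32, 4.46], [0.12, 2], [-2.74, 2.74]. Speed limits (rad/s): [2.22, 2.22, 3.01, 3.01, 3.14, 3.14, 3.14].

INTERFACE

Orientations are given as a rotation vector (axis times angle).
In Python, from cell import readout, vision, arm gives the robot as it stands.
- The arm moves only by the tool carry_out, never from a script. Its argument "increments" is one flat list of numbers, 6 for each row, row after row: the shift along the world's x, y, z in mm, then the turn, a rotation vector about the world's x, y, z in rad. In form: [tx, ty, tz, wx, wy, wz, tx, ty, tz, wx, wy, wz, ...]. A call has 1 to 20 rows; each row shifts and turns the commanded pose from where the row before left it; what a row does not reach is not made up. A row lasts 1/8 s, in which the tool goes at most 62.5 mm and 10.7 degrees, less where a joint would pass 70% of its speed; a pose out of reach is approached as far as the arm can. A call with a gripper value outside its range is refused whole. "grip" is the closure, from 0 (fully open) to 1 (shut), set as the call begins (left out, the last holds). The fingers move at their own pace and stop on an object; "newtons" is the grip in N (left out, the last holds). Time passes only in rows, so rows that do not move let the fingers close. It gives the time, the measured TCP pose, the force, the opening and the grip force at its end, in the units of the state.
- readout.observe(): the state, without advancing time (a new reading comes with each control period).
- vision.get_image(name): name is "scene" or "side" or "wrist"; returns the picture (480x640x3 uint8, red, green, blue); there is no depth.
- vision.calibration(name): a dict with "fov_y" (degrees; the focal length in pixels is half the picture's height over the tangent of half this angle, whatever the lens; pixels are square), "cx", "cy" (the principal point, pixels), "k1" (the pictures are not rectified: a ray, as slopes to the right and down, at radius r is drawn at 1 + k1 r^2 times it, then the intrinsics apply), "pose" (4x4, takes a point from camera to world coordinates). Camera axes: x right, y up, looking along -z (the intrinsics and any distortion apply to the point x, -y, -z); pixel columns grow to the right and rows downward; lengths in m; the calibration is good to about 2 mm. A picture is of the moment at which its call begins: read the wrist's pose just before it. calibration takes no time and is no camera call; for the wrist camera it gives the pose at the moment of the call.
- arm.sign_off(): hands the job in; it is judged then, once.
The state is a dict: "clock": time; "joints": joint angles; "dq": joint speeds; "joint_efforts": joint torques, N m; "position": TCP position; "ee_rot": TCP orientation; "force": force on the tool from outside, world axes, zero at the start; "ft_torque": the same for the moment, N m; "width": opening from 0.0 (shut) to 1.0 (fully open); "gripper_force": force on a finger pad.
Only numpy, scipy, OpenCV 4.12 (cv2) and the standard library are available. Lean on these libraries where they do the work, as an engineer would, in place of code of your own. Each camera call takes 0.05 s, during which the arm holds its last target. There are 200 camera calls.

## Working session

There is one attempt and no reset: what is moved stays moved. The work goes in short steps, Python scripts to look and compute and a tool call to move; the robot and the scene stay as the last step left them, time stands still between calls to the robot, and variables do not carry over. Pictures are saved under pics/ and viewed, at most 10 in all, crops included, and the job is handed in when it is done.

Besides the shell and the picture viewer there is one more tool, called after "Request:" as name(argument=value, ...) on one line, values as JSON. carry_out: Moves the arm, as the interface text tells. Its arguments: {"type":"object","properties":{"increments":{"type":"array","items":{"type":"number"}},"grip":{"type":"number"},"newtons":{"type":"number"}},"required":["increments"]}

```bash
mkdir -p pics
cat > h.py <<'E'
import numpy as np, cv2
from cell import readout, vision, arm
def snap(n,f):
    c=vision.calibration(n); im=vision.get_image(n); cv2.imwrite(f'pics/{f}.png',im[:,:,::-1]); np.save(f'pics/{f}.npy',im)
    import pickle; pickle.dump(c,open(f'pics/{f}.pkl','wb')); return im,c
def load(f):
    import pickle; return np.load(f'pics/{f}.npy'),pickle.load(open(f'pics/{f}.pkl','rb'))
def ray(c,u,v):
    f=240/np.tan(np.radians(c['fov_y'])/2); d=np.array([(u-c['cx'])/f,(v-c['cy'])/f]); s=d.copy()
    for _ in range(20): s=d/(1+c['k1']*(s@s))
    P=np.array(c['pose']); return P[:3,3],P[:3,:3]@np.array([s[0],-s[1],-1])
def onz(c,u,v,z):
    o,d=ray(c,u,v); return o+d*(z-o[2])/d[2]
def proj(c,p):
    P=np.array(c['pose']); q=P[:3,:3].T@(np.asarray(p)-P[:3,3]); s=np.array([q[0],-q[1]])/-q[2]
    f=240/np.tan(np.radians(c['fov_y'])/2); s=s*(1+c['k1']*(s@s)); return s*f+[c['cx'],c['cy']]
E
python3 - <<'E'
from h import *
print(readout.observe(), arm.tcp_to_grasp)
for n in('scene','side','wrist'):
    im,c=snap(n,n+'0'); print(n,c)
E
```

```text
{'clock': 0.0, 'joints': array([-0.10259537,  0.43520834,  0.02498487,  1.57406989, -0.01159211,
        1.13399413, -0.07504714]), 'dq': array([ 1.03578365e-03,  4.17934919e-05,  7.07088511e-04, -5.96045926e-05,
        1.54723771e-03, -1.43703012e-03, -4.78296068e-04]), 'joint_efforts': array([ 3.89017032e-04, -6.67853522e+01,  9.84863900e-01, -3.14464223e+01,
       -6.05165795e-02,  4.27553023e-02,  1.12382318e-04]), 'position': array([ 6.24504820e-01, -6.84894354e-05,  2.25964731e-01]), 'ee_rot': array([-2.22078508e+00, -2.22072124e+00,  1.86411179e-03]), 'force': array([0.23862858, 0.32482297, 0.79726803]), 'ft_torque': array([-0.04412669,  0.00752641, -0.0353722 ]), 'gripper_force': 0.0, 'width': 1.003723732557863} -0.0188
scene {'fov_y': 43.86796300457529, 'cx': 315.79663535077486, 'cy': 237.77121924062513, 'k1': -0.13324242053744423, 'pose': array([[ 0.65972581,  0.35003693, -0.66500828, -0.75106985],
       [-0.75107337,  0.27707455, -0.59926496, -1.19198737],
       [-0.025508  ,  0.89482057,  0.44569664,  1.02415639],
       [ 0.        ,  0.        ,  0.        ,  1.        ]])}
side {'fov_y': 57.41020207983447, 'cx': 314.84978260328177, 'cy': 239.14979759356729, 'k1': -0.04806071610988562, 'pose': array([[ 0.60706008, -0.35383021,  0.71153513,  1.49944815],
       [ 0.79457243,  0.28325326, -0.53704958, -0.70692017],
       [-0.01152028,  0.89138756,  0.45309547,  0.74077671],
       [ 0.        ,  0.        ,  0.        ,  1.        ]])}
wrist {'fov_y': 70.99991120638035, 'cx': 319.306919932812, 'cy': 238.0273206020481, 'k1': 0.01887238717470588, 'pose': array([[ 9.99999567e-01,  5.64284084e-05,  9.29015102e-04,
         6.23879264e-01],
       [-3.05374223e-04,  9.62796576e-01,  2.70227052e-01,
         7.18253471e-02],
       [-8.79204077e-04, -2.70227219e-01,  9.62796176e-01,
         3.83689359e-01],
       [ 0.00000000e+00,  0.00000000e+00,  0.00000000e+00,
         1.00000000e+00]])}
```

View pics/scene0.png

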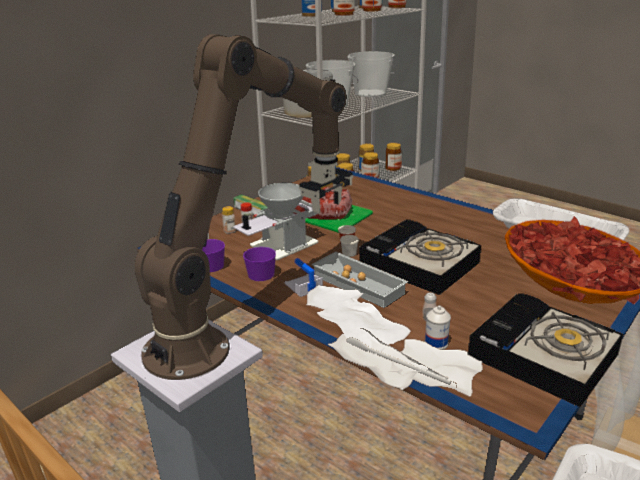

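View pics/side0.png

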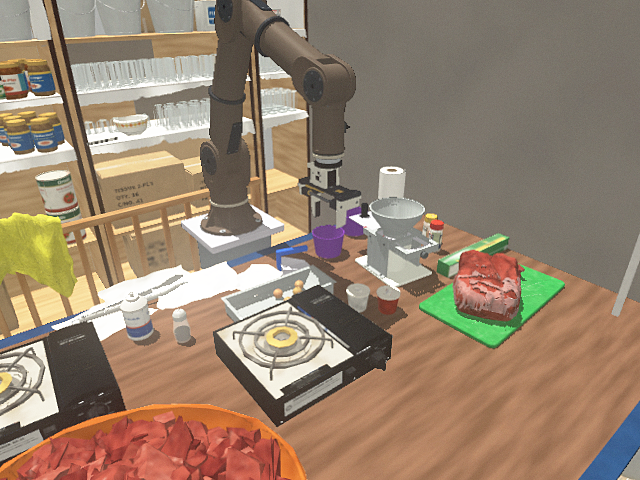

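View pics/wrist0.png

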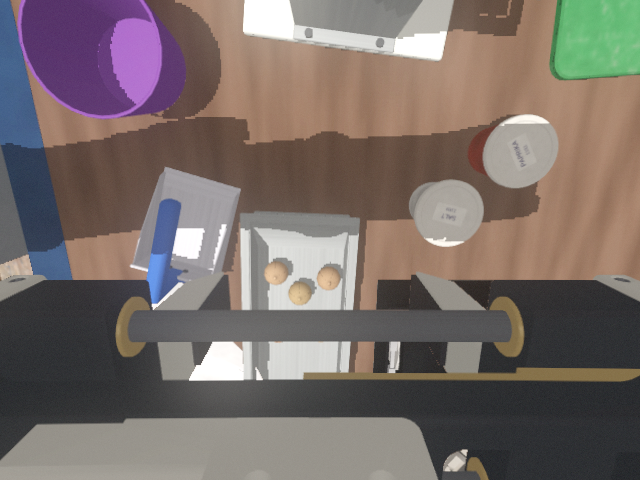

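Request:
carry_out(increments=[-10,-40,40,0,0,0,-10,-40,40,0,0,0,-10,-40,40,0,0,0,0,-20,20,0,0,0,0,0,0,0,0,0,0,0,0,0,0,0])

```text
clock: 0.9
position: [0.5948, -0.1384, 0.3652]
ee_rot: [-2.218, -2.221, 0.001]
force: [0.8, -0.0, -0.1]
width: 1.001
gripper_force: 0.0
```

Run:
```python
from h import *
im,c=snap('wrist','wrist1'); print(readout.observe()['position'])
for n in('scene','side'): snap(n,n+'1')
a=cv2.imread('pics/side1.png')[170:330,200:470]; cv2.imwrite('pics/side1c.png',cv2.resize(a,None,fx=2.9,fy=2.9,interpolation=cv2.INTER_CUBIC))
```

```text
[ 0.59475146 -0.13811879  0.36504705]
```

View pics/wrist1.png

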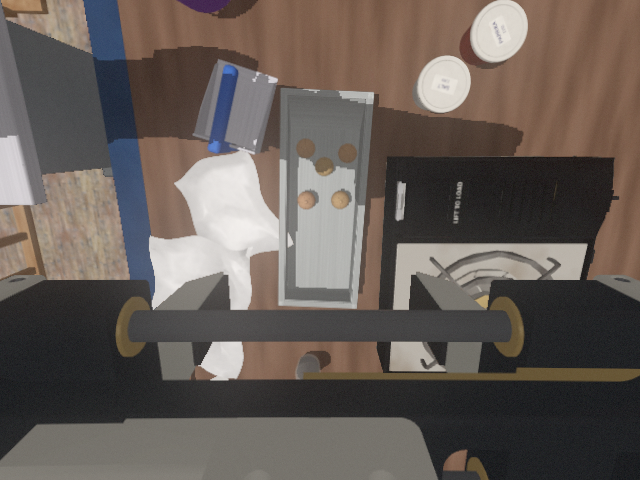

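View pics/side1c.png

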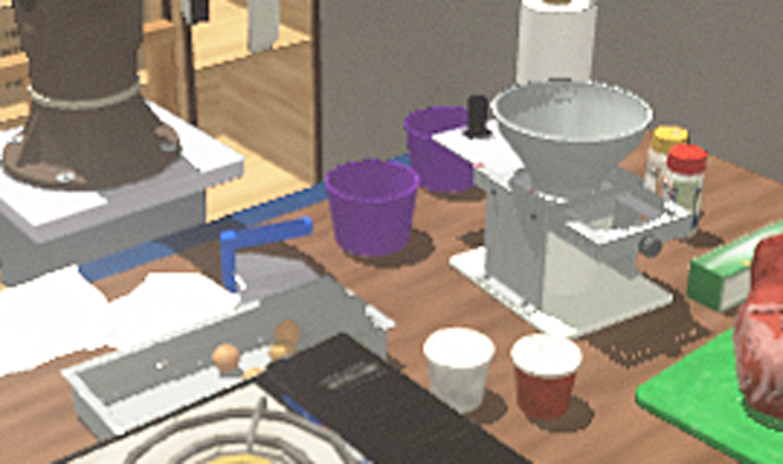

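Run:
```python
from h import *
print([x for x in dir(arm) if x[0]!='_'])
im,c=load('wrist1')
for u,v in[(280,88),(374,92),(357,307),(279,305)]: print('tray',onz(c,u,v,.046).round(4))
hsv=cv2.cvtColor(im,cv2.COLOR_RGB2HSV)
m=((hsv[:,:,0]>108)&(hsv[:,:,0]<125)&(hsv[:,:,1]>150)&(hsv[:,:,2]>70)).astype('uint8')
m[:, :190]=0; m[:50]=0; m[200:]=0; m[:,290:]=0
r=cv2.minAreaRect(cv2.findNonZero(m)); b=cv2.boxPoints(r); print(r,b.round(1).tolist())
print(onz(c,*r[0],.0885)); print([onz(c,*p,.0885).round(4).tolist() for p in b])
# onions
h=hsv[60:280,285:370]; mo=((h[:,:,0]<22)&(h[:,:,1]>70)).astype('uint8')
n,l,s,ce=cv2.connectedComponentsWithStats(mo)
for i in range(1,n):
    if s[i,4]>60:
        u,v=ce[i]+[285,60]; print('onion',s[i,4],u,v,onz(c,u,v,.018).round(4))
# stand: handle etc in side/scene crops
a=cv2.imread('pics/scene1.png')[160:310,200:420]; cv2.imwrite('pics/scene1c.png',cv2.resize(a,None,fx=3.6,fy=3.6,interpolation=cv2.INTER_CUBIC))
```

```text
['PlanningError', 'sign_off', 'tcp_to_grasp']
tray [0.5421 0.0032 0.046 ]
tray [ 0.6649 -0.0015  0.046 ]
tray [ 0.6525 -0.3115  0.046 ]
tray [ 0.531  -0.3083  0.046 ]
((227.85809326171875, 82.31439971923828), (11.432160377502441, 33.17308807373047), 7.594643592834473) [[220.0, 98.0], [224.39999389648438, 65.0999984741211], [235.6999969482422, 66.5999984741211], [231.3000030517578, 99.5]]
[0.4853234  0.00287406 0.0885    ]
[[0.4746, -0.0143, 0.0885], [0.4827, 0.0212, 0.0885], [0.4958, 0.0196, 0.0885], [0.488, -0.0159, 0.0885]]
onion 2512 328.0199044585987 74.30414012738854 [0.6052 0.0246 0.018 ]
onion 260 305.14230769230767 147.82307692307694 [ 0.5729 -0.0722  0.018 ]
onion 265 347.15849056603776 152.70943396226414 [ 0.6339 -0.079   0.018 ]
onion 248 323.94354838709677 166.11290322580646 [ 0.6003 -0.098   0.018 ]
onion 232 339.8534482758621 199.375 [ 0.6245 -0.1471  0.018 ]
onion 224 305.84375 199.92410714285714 [ 0.5732 -0.148   0.018 ]
onion 239 367.2970711297071 254.98744769874477 [ 0.6694 -0.2354  0.018 ]
```

View pics/scene1c.png

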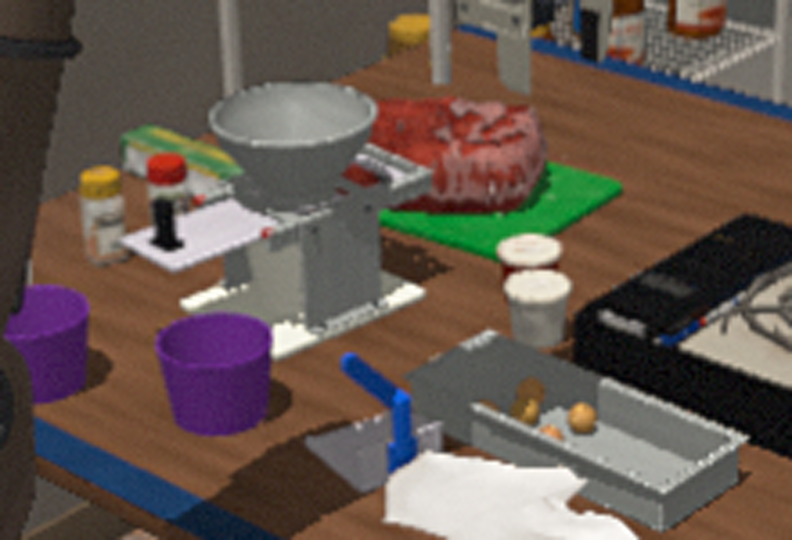

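Run:
```python
import cv2
a=cv2.imread('pics/wrist1.png')[50:320,185:385]; cv2.imwrite('pics/w1c.png',cv2.resize(a,None,fx=2.2,fy=2.2,interpolation=cv2.INTER_CUBIC));
```

```text
(no output)
```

View pics/w1c.png

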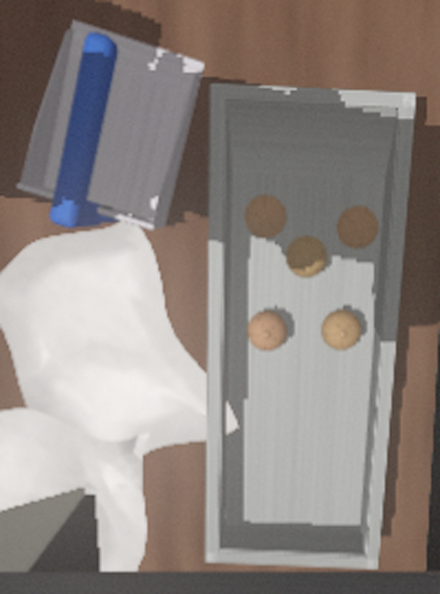

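Run:
```python
from h import *
im,c=load('wrist1')
g=lambda x,y,z: onz(c,185+x/2.2,50+y/2.2,z)
for n,x,y,z in[('noseL',75,22,.01),('noseR',203,68,.01),('backL',18,187,.042),('backR',158,228,.042),('barF',100,33,.0885),('barR',64,222,.0885),('inTL',224,100,.046),('inTR',398,105,.046),('inBL',220,550,.046),('inBR',364,552,.046)]: print(n,g(x,y,z).round(4))
s,cs=load('scene1'); d,cd=load('side1')
S=lambda x,y: ray(cs,200+x/3.6,160+y/3.6); D=lambda x,y: ray(cd,200+x/2.9,170+y/2.9)
def tri(a,b):
    A=[];B=[]
    for o,d in(a,b):
        d=d/np.linalg.norm(d);M=np.eye(3)-np.outer(d,d);A.append(M);B.append(M@o)
    p=np.linalg.solve(sum(A),sum(B)); return p.round(4),[round(float(np.linalg.norm(M@p-b)),4) for M,b in zip(A,B)]
print('funnel rim c',tri(S(294,120),D(572,114)))
print('shandle top',tri(S(161,203),D(478,99)))
print('bar post top', tri(S(402,396),D(230,236)),'front',tri(S(347,360),D(308,224)))
print('paprika',tri(S(529,249),D(547,347)))
for i in((294,120),): print(onz(cs,200+i[0]/3.6,160+i[1]/3.6,.217))
print(onz(cd,200+572/2.9,170+114/2.9,.217))
print('base',[onz(cs,200+x/3.6,160+y/3.6,.01).round(3) for x,y in((182,300),(278,352),(425,292))])
print('base',[onz(cd,200+x/2.9,170+y/2.9,.01).round(3) for x,y in((450,260),(575,334),(672,297))])
w0,c0=load('wrist0'); print([onz(c0,u,v,.01).round(4) for u,v in((244,33),(440,58),(454,0),(247,0))])
```

```text
noseL [0.4558 0.0433 0.01  ]
noseR [0.5346 0.0175 0.01  ]
backL [ 0.4216 -0.0556  0.042 ]
backR [ 0.5069 -0.0798  0.042 ]
barF [0.4898 0.0213 0.0885]
barR [ 0.4623 -0.0754  0.0885]
inTL [ 0.5507 -0.0058  0.046 ]
inTR [ 0.6546 -0.0084  0.046 ]
inBL [ 0.5405 -0.2998  0.046 ]
inBR [ 0.642  -0.3011  0.046 ]
funnel rim c (array([0.6627, 0.2433, 0.2085]), [0.0012, 0.0012])
shandle top (array([0.4973, 0.2652, 0.1683]), [0.0001, 0.0001])
bar post top (array([ 0.4691, -0.07  ,  0.0854]), [0.0011, 0.0011]) front (array([0.4923, 0.0179, 0.0812]), [0.0003, 0.0003])
paprika (array([0.8127, 0.0623, 0.0635]), [0.0037, 0.0037])
[0.64605491 0.22587139 0.217     ]
[0.67442446 0.23057407 0.217     ]
base [array([0.574, 0.334, 0.01 ]), array([0.555, 0.174, 0.01 ]), array([0.746, 0.146, 0.01 ])]
base [array([0.558, 0.173, 0.01 ]), array([0.756, 0.17 , 0.01 ]), array([0.771, 0.308, 0.01 ])]
[array([0.5499, 0.1754, 0.01  ]), array([0.7438, 0.1532, 0.01  ]), array([0.7519, 0.2024, 0.01  ]), array([0.5546, 0.2029, 0.01  ])]
```

Request:
carry_out(increments=[-14.5,15,-25,0,0,-0.036,-14.5,15,-30,0,0,-0.036,-14.5,15,-30,0,0,-0.036,-14.5,15,-30,0,0,-0.036,-14.5,15,-30,0,0,-0.036,-14.5,15,-30,0,0,-0.036,-14.5,15,-30,0,0,-0.036,-14.5,14.5,-30,0,0,-0.036,0,0,-20,0,0,0,0,0,-20,0,0,0,0,0,-15,0,0,0,0,0,-15,0,0,0,0,0,0,0,0,0,0,0,0,0,0,0], grip=0.4, newtons=60)

```text
clock: 2.8
position: [0.4793, -0.0205, 0.062]
ee_rot: [2.517, 1.879, 0.001]
force: [0.3, 0.5, 0.6]
width: 0.601
gripper_force: 0.0
```

Request:
carry_out(increments=[0,0,0,0,0,0,0,0,0,0,0,0,0,0,0,0,0,0,0,0,0,0,0,0], grip=1, newtons=60)

```text
clock: 3.3
position: [0.479, -0.0205, 0.0618]
ee_rot: [2.517, 1.879, 0.0]
force: [-2.1, 0.3, 1.2]
width: 0.213
gripper_force: 0.5
```

Run:
```python
from h import *
print(readout.observe())
for n in('scene','side','wrist'): snap(n,n+'2')
a=cv2.imread('pics/wrist2.png'); b=cv2.imread('pics/scene2.png')[200:320,260:420]
s=cv2.imread('pics/side2.png')[190:310,200:360]
b=cv2.resize(b,(400,300),interpolation=cv2.INTER_CUBIC);s=cv2.resize(s,(400,300),interpolation=cv2.INTER_CUBIC)
a=cv2.resize(a[:300],(640,300)); 
cv2.imwrite('pics/m2.png',np.vstack([np.hstack([b,s]),cv2.copyMakeBorder(a,0,0,0,160,0)]))
```

```text
{'clock': 3.3, 'joints': array([-0.09673302,  0.42175876,  0.03621017,  2.10328011, -0.02562365,
        0.61681296, -0.33089117]), 'dq': array([-3.52103047e-04,  7.40292669e-04,  7.93489293e-05,  4.63702948e-03,
        4.82877556e-04, -7.52031142e-04,  7.19098667e-04]), 'joint_efforts': array([ 7.30906497e-02, -5.42578340e+01,  1.15672968e+00, -2.04608989e+01,
        2.17874686e-02, -2.73255324e-01,  6.13701253e-03]), 'position': array([ 0.47902791, -0.02051012,  0.06183694]), 'ee_rot': array([2.51726410e+00, 1.87949571e+00, 1.85083554e-04]), 'force': array([-2.14304192,  0.34611176,  1.24354603]), 'ft_torque': array([ 0.04503492,  0.29424705, -0.00448161]), 'gripper_force': 0.460958993062377, 'width': 0.213301452934956}
```

View pics/m2.png

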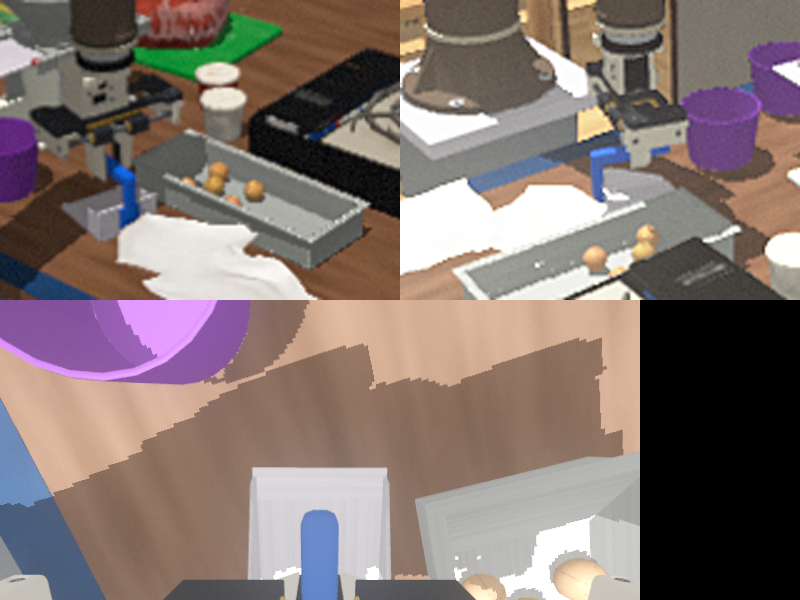

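Request:
carry_out(increments=[0,0,0,0,0,0,0,0,0,0,0,0,0,0,0,0,0,0], grip=1, newtons=60)

```text
clock: 3.82
position: [0.4789, -0.0205, 0.0618]
ee_rot: [-2.517, -1.88, 0.0]
force: [-1.7, 0.8, 1.0]
width: 0.168
gripper_force: 60.0
```

Run:
```python
from h import *
im,c=load('wrist2')
for u,v,z in((252,168,.001),(387,169,.001),(320,168,.001),(320,210,.0885)): print(onz(c,u,v,z))
# edge profile of nose column 290
print(im[155:185,285].mean(1), im[200:222,320])
```

```text
[0.45343009 0.04616974 0.001     ]
[0.53560784 0.02114684 0.001     ]
[0.49490183 0.03390448 0.001     ]
[0.49178221 0.02412069 0.0885    ]
[124.         125.         125.33333333 124.66666667 123.33333333
 124.66666667 126.         123.         126.         121.66666667
 124.         123.         179.33333333 211.         216.33333333
 218.         218.         218.         217.         215.33333333
 215.         215.66666667 219.         219.33333333 220.33333333
 221.66666667 221.         219.33333333 219.         219.        ] [[214 210 214]
 [214 211 215]
 [214 211 214]
 [214 210 214]
 [215 211 215]
 [214 211 214]
 [214 211 214]
 [212 209 214]
 [212 209 213]
 [186 189 206]
 [116 141 191]
 [105 133 192]
 [105 132 194]
 [104 132 194]
 [105 133 195]
 [104 133 197]
 [106 135 199]
 [106 136 199]
 [107 138 202]
 [107 139 203]
 [107 139 203]
 [109 141 203]]
```

Request:
carry_out(increments=[0,0,15,0,0,0,0,0,30,0,0,0,0,0,30,0,0,0,0,0,25,0,0,0,7.5,-14,0,0,0,0.025,12,-21.5,0,0,0,0.025,12,-21.5,0,0,0,0.025,12,-21.5,0,0,0,0.025,12,-21.5,0,0,0,0.025,12,-21.5,0,0,0,0.025,12,-21.5,0,0,0,0.025,12,-21.5,0,0,0,0.025,12,-21.5,0,0,0,0.025,12,-22.5,0,0,0,0.023,0,0,-20,0,0,0,0,0,-20,0,0,0,0,0,0,0,0,0,0,0,0,0,0,0])

```text
clock: 6.08
position: [0.595, -0.2292, 0.1229]
ee_rot: [2.265, 2.176, 0.001]
force: [0.6, 0.3, -1.5]
width: 0.169
gripper_force: 60.0
```

Run:
```python
from h import *
o=readout.observe(); print(o['position'],o['ee_rot'],o['force'],o['width'])
im,c=snap('wrist','wrist3'); print(np.array(c['pose']).round(3)[:3,3])
```

```text
[ 0.59497343 -0.2291914   0.12293769] [2.26470877e+00 2.17577863e+00 7.75571660e-04] [ 0.58229966  0.27118721 -1.46910712] 0.16882286179516856
[ 0.597 -0.157  0.281]
```

View pics/wrist3.png

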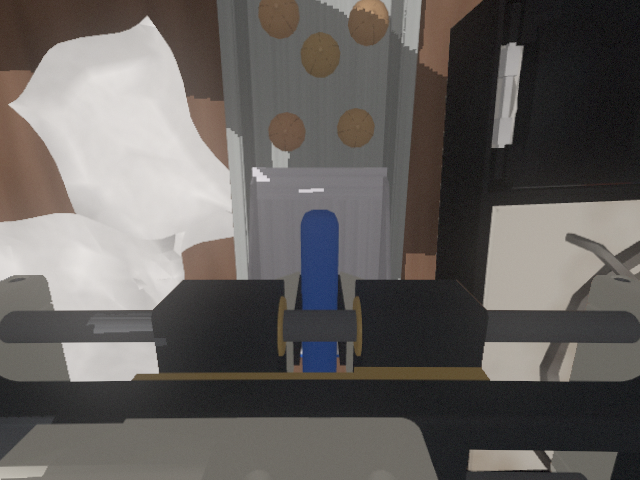

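Request:
carry_out(increments=[0,0,-15,0,0,0,0,0,-15,0,0,0,0,0,-12,0,0,0,0,0,-8,0,0,0,0,0,-4,0,0,0,0,0,-1,0,0,0,0,0,0,0,0,0,0,0,0,0,0,0])

```text
clock: 7.12
position: [0.5948, -0.2291, 0.0672]
ee_rot: [2.265, 2.176, 0.001]
force: [-0.0, 0.0, -0.5]
width: 0.17
gripper_force: 60.0
```

Request:
carry_out(increments=[0,0,-1.5,0,0,0,0,0,-1,0,0,0,0,0,0,0,0,0])

```text
clock: 7.5
position: [0.5948, -0.2291, 0.0658]
ee_rot: [2.265, 2.176, 0.001]
force: [-4.0, 2.0, 12.2]
width: 0.167
gripper_force: 60.0
```

Request:
carry_out(increments=[0,0,0.8,0,0,0,0.4,10,0,0,0,0,0.4,10.5,0,0,0,0,0.4,10.5,0,0,0,0,0.4,10.5,0,0,0,0,0.4,10.5,0,0,0,0,0.4,10.5,0,0,0,0,0.4,10.5,0,0,0,0,0.4,10.5,0,0,0,0,0.4,10.5,0,0,0,0,0.4,11,0,0,0,0,0,0,0,0,0,0])

```text
clock: 9.0
position: [0.5995, -0.1223, 0.0658]
ee_rot: [2.263, 2.178, 0.003]
force: [0.0, 1.0, 6.8]
width: 0.169
gripper_force: 60.0
```

Request:
carry_out(increments=[0.2,5,0,0,0,0,0.2,5,0,0,0,0,0.2,5,0,0,0,0,0,0,0,0,0,0,0,0,0,0,0,0])

```text
clock: 9.62
position: [0.6, -0.1089, 0.0658]
ee_rot: [2.264, 2.175, 0.002]
force: [-0.1, -2.9, 6.8]
width: 0.172
gripper_force: 60.0
```

Run:
```python
from h import *
o=readout.observe(); print(o['position'],o['ee_rot'],o['force'],o['width'],o['joints'])
im,c=snap('wrist','wrist4')
for n in('scene','side'): snap(n,n+'4')
b=cv2.imread('pics/scene4.png')[200:320,260:420]
s=cv2.imread('pics/side4.png')[190:310,200:360]
b=cv2.resize(b,(400,300),interpolation=cv2.INTER_CUBIC);s=cv2.resize(s,(400,300),interpolation=cv2.INTER_CUBIC)
a=cv2.imread('pics/wrist4.png')[:300]
cv2.imwrite('pics/m4.png',np.vstack([np.hstack([b,s]),cv2.copyMakeBorder(a,0,0,0,160,0)]))
```

```text
[ 0.60000074 -0.10888841  0.06581442] [2.26404881e+00 2.17535491e+00 1.66410868e-03] [-0.13830981 -2.89324933  6.80600154] 0.17213803370474856 [ 0.05523504  0.57778225  0.05287439  1.78288332 -0.04051494  0.77989347
  0.08834039]
```

View pics/m4.png

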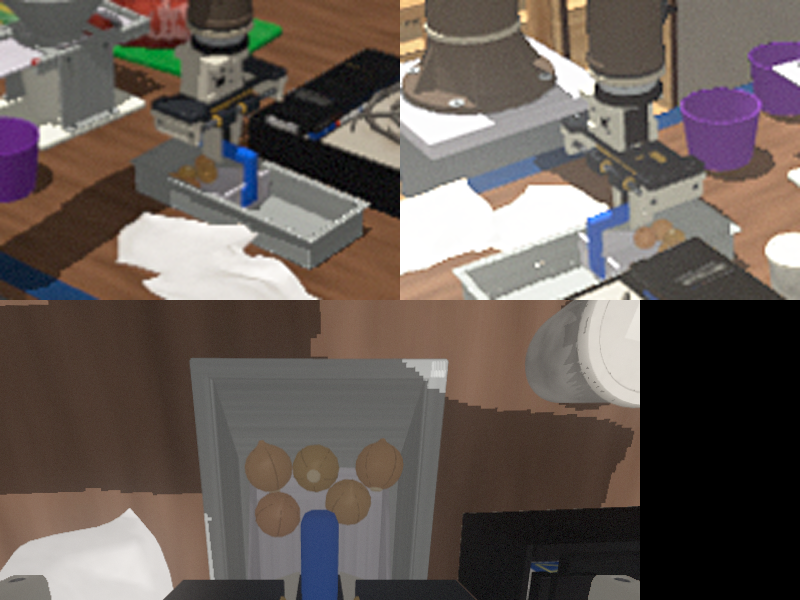

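Request:
carry_out(increments=[0,-2,2.2,0.03,0,0,0,-2,2,0.03,0,0,0,-2,2,0.03,0,0,0,-2,2,0.03,0,0,-0.2,-4,0,0,0,0,-0.3,-8,0,0,0,0,-0.3,-8,0,0,0,0,-0.3,-8,0,0,0,0,-0.2,-4,0,0,0,0,0,0,0,0,0,0])

```text
clock: 11.02
position: [0.5978, -0.1493, 0.0732]
ee_rot: [-2.202, -2.114, -0.127]
force: [0.4, -0.6, -1.4]
width: 0.167
gripper_force: 60.0
```

Run:
```python
from h import *
o=readout.observe(); print(o['position'],o['ee_rot'],o['force'],o['width'],o['joints'])
im,c=snap('wrist','wrist5'); cv2.imwrite('pics/w5c.png',cv2.imread('pics/wrist5.png')[30:300,150:500])
```

```text
[ 0.59777712 -0.14934888  0.07320612] [-2.2018033  -2.11423247 -0.12700325] [ 0.36054241 -0.57765203 -1.40242573] 0.16691075367864783 [ 0.24234072  0.59800105 -0.02079525  1.72367667 -0.14001317  0.85168274
  0.27840504]
```

View pics/w5c.png

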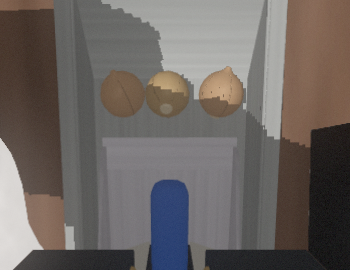

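```bash
cat >> h.py <<'E'
from scipy.spatial.transform import Rotation as R
def balls(im,c,pos,rot,z=.018,vmax=230):
    hsv=cv2.cvtColor(cv2.GaussianBlur(im,(3,3),0),cv2.COLOR_RGB2HSV)
    m=((hsv[:,:,0]<22)&(hsv[:,:,1]>75)).astype('uint8'); m[vmax:]=0; m[:,:200]=0; m[:,440:]=0
    n,l,s,ce=cv2.connectedComponentsWithStats(m)
    for i in range(1,n):
        if s[i,4]>80:
            p=onz(c,*ce[i],z); d=p-pos; nx=R.from_rotvec(rot).as_matrix()[:,0]; nx=nx/np.hypot(*nx[:2])
            print(s[i].tolist(),ce[i].round(0),p.round(4),'fwd %.1f right %.1f mm'%(1e3*(d[0]*nx[0]+d[1]*nx[1]),1e3*(d[0]*nx[1]-d[1]*nx[0])))
E
python3 - <<'E'
from h import *
im,c=load('wrist5'); o=readout.observe()
balls(im,c,o['position'],o['ee_rot'])
for u,v in((254,168),(386,168)): print(onz(c,u,v,.019).round(4))
row=cv2.cvtColor(im,cv2.COLOR_RGB2GRAY)[124]; print(row[210:440:3].tolist())
E
```

```text
[200, 0, 9, 169, 802] [202. 105.] [ 0.5282 -0.0442  0.018 ] fwd 101.8 right -73.8 mm
[428, 20, 12, 210, 1286] [436. 157.] [ 0.6735 -0.0817  0.018 ] fwd 70.2 right 72.9 mm
[350, 97, 43, 50, 1553] [371. 123.] [ 0.6328 -0.0594  0.018 ] fwd 90.8 right 31.4 mm
[251, 100, 88, 47, 2918] [293. 123.] [ 0.584  -0.0573  0.018 ] fwd 91.0 right -17.5 mm
[ 0.5576 -0.084   0.019 ]
[ 0.6418 -0.0874  0.019 ]
[96, 99, 99, 104, 100, 100, 85, 87, 88, 88, 86, 87, 105, 98, 94, 96, 96, 98, 100, 102, 103, 99, 91, 97, 94, 99, 95, 95, 94, 93, 94, 99, 96, 98, 101, 104, 103, 103, 99, 99, 101, 103, 112, 103, 107, 174, 157, 136, 150, 156, 162, 166, 169, 171, 172, 167, 161, 155, 148, 137, 126, 110, 164, 115, 119, 117, 117, 117, 169, 165, 172, 170, 171, 173, 118, 108, 106]
```

Request:
carry_out(increments=[1.5,2,-2,-0.03,0,0,1.5,2,-2,-0.03,0,0,1.5,2,-2,-0.03,0,0,1.5,2,-2,-0.03,0,0,0,0,0,0,0,0,0.3,8,0,0,0,0,0.3,8,0,0,0,0,0.3,8,0,0,0,0,0.3,8,0,0,0,0,0,0,0,0,0,0])

```text
clock: 12.32
position: [0.6058, -0.1079, 0.0658]
ee_rot: [2.264, 2.177, 0.002]
force: [-0.2, -1.2, 5.8]
width: 0.17
gripper_force: 60.0
```

Request:
carry_out(increments=[0.1,3,0,0,0,0,0,2,0,0,0,0,0,0,0,0,0,0])

```text
clock: 12.7
position: [0.6058, -0.1041, 0.0658]
ee_rot: [2.264, 2.175, 0.001]
force: [0.2, -3.2, 4.8]
width: 0.168
gripper_force: 60.0
```

Run:
```python
from h import *
o=readout.observe(); print(o['position'],o['ee_rot'],o['force'],o['width'],o['joints'])
im,c=snap('wrist','wrist6'); balls(im,c,o['position'],o['ee_rot'],.02)
```

```text
[ 0.60584568 -0.1041301   0.06578472] [2.26429840e+00 2.17516198e+00 7.37221157e-04] [ 0.15955459 -3.21474774  4.80869315] 0.16820582932249892 [ 0.04589172  0.58443417  0.05386512  1.76968953 -0.04080438  0.78689454
  0.07944803]
[200, 0, 240, 230, 18203] [330.  46.] [0.6159 0.0176 0.02  ] fwd 122.0 right 5.1 mm
[248, 152, 140, 47, 4822] [318. 175.] [ 0.6063 -0.0505  0.02  ] fwd 53.6 right -1.7 mm
```

Request:
carry_out(increments=[0,2.4,3,0.05,0,0,0,2.4,3,0.05,0,0,0,2.5,2,0.05,0,0,0,2.5,2,0.05,0,0,0,2.7,1.5,0.05,0,0,0,2.7,1.5,0.05,0,0,0,0,0,0,0,0,0,0,0,0,0,0])

```text
clock: 13.75
position: [0.605, -0.0891, 0.0779]
ee_rot: [-2.099, -2.017, -0.303]
force: [-1.0, -4.3, 0.3]
width: 0.165
gripper_force: 60.0
```

Run:
```python
from h import *
o=readout.observe(); print(o['position'],o['ee_rot'],o['force'],o['width'],o['joints'])
im,c=snap('wrist','wrist7'); balls(im,c,o['position'],o['ee_rot'],.03,280)
hsv=cv2.cvtColor(im,cv2.COLOR_RGB2HSV)
for r in range(100,290,15): print(r,''.join('#' if a<22 and b>85 else '.' for a,b in hsv[r,200:440:3,:2]))
```

```text
[ 0.60497164 -0.08905179  0.07793441] [-2.09912203 -2.01670169 -0.30269384] [-0.97241869 -4.29216259  0.28685267] 0.1650191986599162 [ 0.31578947  0.62482238 -0.12531694  1.70071975 -0.2792479   0.90338795
  0.35428308]
[200, 0, 240, 279, 36814] [325.  84.] [0.6123 0.0397 0.03  ] fwd 129.0 right 1.9 mm
[257, 250, 41, 29, 854] [276. 265.] [ 0.5755 -0.0778  0.03  ] fwd 10.0 right -29.9 mm
[341, 251, 41, 28, 703] [364. 265.] [ 0.6329 -0.0802  0.03  ] fwd 10.1 right 27.5 mm
100 ################################################################################
115 ###############################################.######.#########################
130 ###############..#..#..#..#................................#.#.#################
145 ####....................................................................########
160 #.#......................................................................######.
175 ####.....................................................................####.##
190 ####......................................................................######
205 ..........................................................................######
220 ..........................................................................######
235 .........................................................................#######
250 ...#............................................................................
265 .#..................###...#..............................##.#..............#....
280 ................................................................................
```

Request:
carry_out(increments=[0,-3,4,0,0,0,0,0,12,0,0,0,0,0,22,0,0,0,0,0,28,0,0,0,0,0,28,0,0,0,0,0,28,0,0,0,0,0,28,0,0,0,0,0,28,0,0,0,0,0,24,0,0,0,0,0,14,0,0,0,0,0,6,0,0,0,0,0,0,0,0,0])

```text
clock: 15.3
position: [0.605, -0.0917, 0.3]
ee_rot: [-2.098, -2.016, -0.304]
force: [0.7, 0.8, -2.1]
width: 0.169
gripper_force: 60.0
```

Run:
```python
from h import *
o=readout.observe(); print(o['position'],o['ee_rot'],o['force'],o['ft_torque'],o['width'],o['joints'])
for n in('side','scene','wrist'):
    im,c=snap(n,n+'8')
    hsv=cv2.cvtColor(im,cv2.COLOR_RGB2HSV); m=((hsv[:,:,0]>5)&(hsv[:,:,0]<22)&(hsv[:,:,1]>75)).astype('uint8')
    t=np.array([.597,-.155]); a=np.array([.0388,.9992]); b=np.array([.9992,-.0388])
    q=[proj(c,[*(t+a*x+b*y),z]) for x,y,z in((-.14,-.045,.01),(-.14,.045,.01),(.13,.045,.03),(.13,-.045,.03))]
    k=np.zeros_like(m); cv2.fillConvexPoly(k,np.int32(q),1); nn,l,s,ce=cv2.connectedComponentsWithStats(m*k)
    print(n,np.int32(q).tolist(),[(s[i].tolist()) for i in range(1,nn) if s[i,4]>8])
    P=o['position']; q=proj(c,P); print('tcp px',q)
    if n!='wrist':
        u,v=q.astype(int); nn,l,s,ce=cv2.connectedComponentsWithStats(np.ascontiguousarray(m[v-5:v+50,u-40:u+50])); print([(s[i].tolist()) for i in range(1,nn) if s[i,4]>8])
```

```text
[ 0.60496455 -0.0916885   0.30000874] [-2.09801491 -2.01578484 -0.30435231] [ 0.72728826  0.83712547 -2.09775945] [-0.51147285  0.00952185 -0.00491388] 0.16941154901074731 [ 0.30183711  0.4239371  -0.09690697  1.44720532 -0.26000867  1.34487632
  0.24002136]
side [[229, 309], [243, 325], [325, 286], [308, 273]] []
tcp px [296.41797769 202.39741726]
[[0, 0, 31, 23, 332], [42, 0, 12, 9, 58], [28, 6, 11, 7, 24], [30, 13, 22, 13, 131], [26, 31, 5, 5, 11], [15, 32, 40, 18, 206], [86, 38, 4, 17, 49], [23, 42, 36, 13, 244]]
scene [[382, 303], [399, 291], [336, 260], [318, 269]] []
tcp px [343.1926796  196.19394177]
[[45, 0, 45, 55, 1487], [32, 12, 18, 9, 89], [2, 32, 41, 23, 521]]
wrist [[285, 414], [352, 414], [352, 213], [284, 213]] [[284, 252, 6, 6, 25], [288, 257, 4, 4, 11], [342, 261, 11, 13, 63], [284, 262, 8, 13, 44], [284, 298, 3, 12, 24], [285, 372, 68, 8, 440]]
tcp px [321.33805762 290.05696703]
```

Request:
carry_out(increments=[1.5,6,0,0,0,0,3,12,0,0,0,0,5,20,0,0,0,0,5,20,0,0,0,0,5,20,0,0,0,0,5,20,0,0,0,0,5,20,0,0,0,0,5,20,0,0,0,0,5,20,0,0,0,0,5,20,0,0,0,0,5,20,0,0,0,0,4,15,0,0,0,0,2.5,9,0,0,0,0,1,5,0,0,0,0,0,0,0,0,0,0])

```text
clock: 17.32
position: [0.6621, 0.135, 0.3002]
ee_rot: [-2.099, -2.016, -0.304]
force: [-0.9, 0.1, -2.3]
width: 0.169
gripper_force: 60.0
```

Run:
```python
from h import *
o=readout.observe(); print(o['position'],o['ee_rot'],o['force'],o['width'],o['joints'])
im,c=snap('wrist','wrist9'); print([proj(c,[.662+.0855*np.cos(t),.243+.0855*np.sin(t),.217]).round(0).tolist() for t in (0,.8,1.57,2.4,3.14)])
g=cv2.cvtColor(im,cv2.COLOR_RGB2GRAY)
e=cv2.Canny(g,60,150); ys=[(u,np.flatnonzero(e[:200,u]).tolist()) for u in (280,320,360)]; print(ys)
```

```text
[0.6621145  0.13504964 0.30018334] [-2.09850641 -2.01581432 -0.30441922] [-0.87103861  0.0805119  -2.27209596] 0.16904156146192598 [-0.02359106  0.47076299 -0.15119812  1.37448207 -0.23920441  1.26160442
 -0.12852129]
[[428.0, 129.0], [391.0, 51.0], [312.0, 23.0], [231.0, 63.0], [204.0, 139.0]]
[(280, [27, 31, 34, 141, 142, 143, 150, 151, 152, 153, 168]), (320, [9, 10, 24, 27, 30, 123, 130, 131]), (360, [36, 39, 42, 168])]
```

Request:
carry_out(increments=[-0.5,0.4,-0.4,-0.05,0,0,-0.5,0.4,-0.4,-0.05,0,0,-0.5,0.5,-0.3,-0.05,0,0,-0.5,0.5,-0.3,-0.05,0,0,0,3,-0.9,-0.05,0,0,0,3,-0.9,-0.05,0,0,0,3.2,-0.9,-0.05,0,0,0,3.2,-0.9,-0.05,0,0,0,3.5,2.2,-0.05,0,0,0,3.6,2.2,-0.05,0,0,0,3.6,2.2,-0.05,0,0,0,3.6,2.1,-0.05,0,0,0,4,1.4,-0.05,0,0,0,4,1.4,-0.05,0,0,0,4,1.4,-0.05,0,0,0,3.8,1.5,-0.05,0,0,0,0,0,0,0,0])

```text
clock: 19.5
position: [0.6596, 0.1814, 0.3085]
ee_rot: [1.973, 1.901, -0.487]
force: [0.2, 0.2, -1.1]
width: 0.171
gripper_force: 60.0
```

Request:
carry_out(increments=[0,4.1,0.6,-0.05,0,0,0,4.1,0.6,-0.05,0,0,0,4.2,0.6,-0.05,0,0,0,4.2,0.6,-0.05,0,0,0,4.2,-0.2,-0.05,0,0,0,4.2,-0.2,-0.05,0,0,0,4.2,-0.2,-0.05,0,0,0,4.2,-0.3,-0.05,0,0,0,0,0,0,0,0,0,0,0,0,0,0])

```text
clock: 20.75
position: [0.6603, 0.2126, 0.3114]
ee_rot: [1.713, 1.644, -0.794]
force: [0.8, -0.5, -1.2]
width: 0.177
gripper_force: 60.0
```

Run:
```python
from h import *
o=readout.observe(); print(o['position'],o['ee_rot'],o['force'],o['width'],o['joints'])
im,c=snap('wrist','wrist10')
hsv=cv2.cvtColor(im,cv2.COLOR_RGB2HSV); m=((hsv[:,:,0]>5)&(hsv[:,:,0]<22)&(hsv[:,:,1]>75)).astype('uint8')
nn,l,s,ce=cv2.connectedComponentsWithStats(m); print([s[i].tolist() for i in range(1,nn) if s[i,4]>60])
print(proj(c,[.66,.243,.15]),proj(c,[.66,.32,.217]))
snap('side','side10');snap('scene','scene10')
```

```text
[0.66032146 0.2125514  0.31139509] [ 1.71261242  1.64404544 -0.7940255 ] [ 0.80260813 -0.51813054 -1.20188896] 0.1766859173855107 [-0.78020593  0.83635999  0.15170109  0.99273391  0.59815965  1.87998609
 -0.66740452]
[[246, 0, 81, 59, 3189], [391, 7, 249, 288, 37464], [16, 108, 113, 192, 6161], [72, 108, 122, 94, 4451], [391, 242, 28, 13, 243], [277, 297, 10, 59, 354], [353, 297, 9, 59, 346], [62, 343, 39, 10, 275], [68, 365, 28, 16, 373], [132, 367, 358, 14, 3209]]
[310.27808487  17.86352592] [302.72462482 -81.64645085]
```

Request:
carry_out(increments=[0,-8.4,8,0.1,0,0,0,-8.4,8,0.1,0,0,0,-8.3,8,0.1,0,0,0,-8.3,8,0.1,0,0,0,-8,6,0.1,0,0,0,-8,6,0.1,0,0,0,-7.2,4,0.1,0,0,0,-7.2,4,0.1,0,0,0,-6,2,0.1,0,0,0,0,0,0,0,0,0,0,0,0,0,0])

```text
clock: 22.28
position: [0.6597, 0.1437, 0.3652]
ee_rot: [2.264, 2.177, -0.002]
force: [-0.6, 1.3, -0.9]
width: 0.168
gripper_force: 60.0
```

Run:
```python
from h import *
o=readout.observe(); print(o['position'],o['ee_rot'],o['force'],o['width'],o['joints']); print(R.from_rotvec(o['ee_rot']).as_matrix().round(4))
im,c=snap('wrist','wrist11'); snap('side','side11'); snap('scene','scene11')
hsv=cv2.cvtColor(im,cv2.COLOR_RGB2HSV); m=((hsv[:,:,0]>5)&(hsv[:,:,0]<22)&(hsv[:,:,1]>75)).astype('uint8')
nn,l,s,ce=cv2.connectedComponentsWithStats(m); print([s[i].tolist() for i in range(1,nn) if s[i,4]>60])
print(proj(c,[.66,.243,.15]),proj(c,[.66,.323,.217]))
for r in range(0,200,8): print(r,''.join('#' if a else '.' for a in m[r,200:440:4]))
# pan nose edge
g=cv2.cvtColor(im,cv2.COLOR_RGB2GRAY); print(np.flatnonzero(abs(np.diff(g[100:260,290].astype(int)))>15)+100)
```

```text
[0.65971727 0.1437035  0.36518248] [ 2.26420775e+00  2.17684546e+00 -1.69342186e-03] [-0.5620699   1.26372541 -0.87597912] 0.1680770703939509 [-0.26155324  0.46130537 -0.05528256  1.19303039  0.02577398  1.488561
 -0.3525396 ]
[[ 3.930e-02  9.992e-01 -3.000e-04]
 [ 9.992e-01 -3.930e-02 -1.200e-03]
 [-1.300e-03 -3.000e-04 -1.000e+00]]
[[80, 0, 187, 38, 4110], [356, 0, 32, 23, 320], [403, 0, 72, 132, 1832], [279, 66, 57, 73, 1624], [0, 101, 47, 22, 808], [82, 101, 43, 133, 2177], [391, 100, 249, 210, 24261], [509, 121, 10, 16, 64], [303, 123, 20, 14, 75], [0, 170, 8, 27, 104], [114, 237, 134, 73, 5130], [277, 296, 10, 60, 378], [353, 297, 9, 59, 351], [132, 342, 358, 39, 3948], [530, 342, 47, 39, 1448], [516, 450, 37, 22, 713]]
[316.52189032 115.77968556] [ 3.11557465e+02 -2.94955871e-01]
0 #################......................########.............
8 ##############.............................####.............
16 ############.................................#..............
24 ##########..................................................
32 ##.##.##.....................................
[... 629 characters left out ...]
...........................#
120 ....................##..##..................................
128 ....................#....#.##.#.............................
136 ......................#.......#.............................
144 ............................#...............................
152 ............................................................
160 ............................................................
168 ............................................................
176 ............................................................
184 ............................................................
192 ..........#..............................................#..
[110 167 168 181 182]
```

Request:
carry_out(increments=[-10,-9,0,0,0,-0.028,-20,-18,0,0,0,-0.028,-20,-18,-15,0,0,-0.028,-20,-18,-20,0,0,-0.028,-20,-18,-20,0,0,-0.028,-20,-18,-20,0,0,-0.028,-20,-18,-20,0,0,-0.028,-20,-18,-20,0,0,-0.028,-20,-18,-20,0,0,-0.024,-11,-11,-10,0,0,0,0,0,-20,0,0,0,0,0,-30,0,0,0,0,0,-30,0,0,0,0,0,-30,0,0,0,0,0,-25,0,0,0,0,0,-12,0,0,0,0,0,-6,0,0,0,0,0,0,0,0,0,0,0,0,0,0,0])

```text
clock: 24.8
position: [0.4797, -0.0209, 0.0679]
ee_rot: [2.517, 1.879, 0.002]
force: [-0.2, 0.5, -1.1]
width: 0.173
gripper_force: 60.0
```

Request:
carry_out(increments=[0,0,-3,0,0,0,0,0,-2,0,0,0,0,0,-0.8,0,0,0,0,0,0,0,0,0,0,0,0,0,0,0])

```text
clock: 25.42
position: [0.4791, -0.0211, 0.0617]
ee_rot: [2.517, 1.879, 0.0]
force: [-1.5, 0.5, 5.8]
width: 0.171
gripper_force: 60.0
```

Request:
carry_out(increments=[0,0,0,0,0,0,0,0,0,0,0,0,0,0,0,0,0,0,0,0,0,0,0,0], grip=0.4)

```text
clock: 25.92
position: [0.4791, -0.0209, 0.0613]
ee_rot: [-2.517, -1.88, 0.0]
force: [0.4, 0.3, 0.3]
width: 0.554
gripper_force: 0.0
```

Request:
carry_out(increments=[0,0,15,0,0,0,0,0,35,0,0,0,0,0,50,0,0,0,0,0,50,0,0,0,0,0,40,0,0,0,0,0,0,0,0,0])

```text
clock: 26.68
position: [0.4809, -0.0209, 0.2554]
ee_rot: [2.514, 1.877, 0.009]
force: [0.6, -0.3, -0.5]
width: 0.599
gripper_force: 0.0
```

Run:
```python
from h import *
o=readout.observe(); print(o['position'],o['ee_rot'],o['force'],o['width'],o['joints'])
for n in('scene','side','wrist'): snap(n,n+'12')
im,c=load('wrist12')
hsv=cv2.cvtColor(im,cv2.COLOR_RGB2HSV)
m=((hsv[:,:,0]>100)&(hsv[:,:,0]<128)&(hsv[:,:,1]>120)).astype('uint8'); nn,l,s,ce=cv2.connectedComponentsWithStats(m); print([s[i].tolist() for i in range(1,nn) if s[i,4]>60])
m=((hsv[:,:,0]>5)&(hsv[:,:,0]<22)&(hsv[:,:,1]>110)).astype('uint8'); nn,l,s,ce=cv2.connectedComponentsWithStats(m); print('brown',[s[i].tolist() for i in range(1,nn) if s[i,4]>60])
print('scoop lip/bar expected',proj(c,[.4949,.0339,0]),proj(c,[.4905,.021,.0885]))
# shutter handle: dark blob in scene & side near expected
for n,tl in(('scene',(.497,.265,.173)),('side',(.497,.265,.173))):
    im,c=load(n+'12'); u,v=proj(c,tl); print(n,u,v); g=im.max(2); u,v=int(u),int(v)
    k=(g[v-15:v+25,u-15:u+16]<55).astype('uint8'); nn,l,s,ce=cv2.connectedComponentsWithStats(k); print([(s[i].tolist()) for i in range(1,nn) if s[i,4]>8])
    for r in k: print(''.join('#' if a else '.' for a in r))
```

```text
[ 0.48087326 -0.02086346  0.25543639] [2.51435489 1.87706772 0.00937929] [ 0.5866319  -0.26277874 -0.51688255] 0.5988436271412191 [-7.48604041e-02  1.71592404e-01  8.34667624e-03  1.87447179e+00
 -1.63228383e-03  1.08842607e+00 -3.54118965e-01]
[[59, 0, 58, 40, 739], [136, 158, 33, 26, 200], [312, 174, 15, 49, 605], [307, 247, 19, 28, 360], [176, 252, 39, 29, 659]]
brown [[571, 4, 41, 49, 455], [573, 36, 44, 31, 430], [194, 297, 19, 59, 409], [432, 335, 13, 21, 101], [417, 367, 162, 14, 1660], [222, 374, 22, 5, 65]]
scoop lip/bar expected [319.14865266 156.44781559] [318.68632645 174.77989936]
scene 244.62291380268698 215.22826325183493
[[14, 15, 7, 14, 65]]
...............................
...............................
...............................
...............................
...............................
...............................
...............................
...............................
...............................
...............................
...............................
...............................
...............................
.................
[... 1510 characters left out ...]
.............#.#............
.............#....#............
..................#............
.............#....#............
.............#....#............
..............#..##............
.............#...#.............
.............#...#.............
.............#...#.............
.............#.................
..............#.####...........
............#.###..............
.............#.................
...............................
...............................
...............................
...............................
...............................
...............................
...............................
...............................
...............................
```

Request:
carry_out(increments=[0,10,0,0,0,0.115,1,20,0,0,0,0.115,1,20,0,0,0,0.115,1,20,0,0,0,0.115,1,20,0,0,0,0.115,1,20,0,0,0,0.115,1,20,0,0,0,0.115,1,20,0,0,0,0.115,1,20,0,0,0,0.115,1,20,0,0,0,0.115,1,20,0,0,0,0.115,1,20,0,0,0,0.115,1,20,0,0,0,0.115,2,20,0,0,0,0.115,2,16,0,0,0,0.115,0,0,0,0,0,0,0,0,0,0,0,0])

```text
clock: 28.95
position: [0.4948, 0.264, 0.2505]
ee_rot: [-0.215, -3.133, 0.002]
force: [-0.2, -0.2, -0.2]
width: 0.601
gripper_force: 0.0
```

Run:
```python
from h import *
o=readout.observe(); print(o['position'],o['ee_rot'],o['force'],o['width'],o['joints']); print(R.from_rotvec(o['ee_rot']).as_matrix().round(4))
im,c=snap('wrist','wrist13'); q=proj(c,[.497,.265,.173]); print(q)
g=im.max(2); u,v=q.astype(int); print(v)
for r in range(max(0,v-60),min(480,v+60),4): print(r,''.join('#' if a<70 else '+' if a>190 else '.' for a in g[r,max(0,u-100):u+100:3]))
```

```text
[0.49482757 0.26400886 0.2504885 ] [-2.14819308e-01 -3.13286937e+00  1.98956142e-03] [-0.18701411 -0.24493511 -0.21049911] 0.6011990464787841 [-0.29470554  0.3453847  -0.3886344   1.6714136   0.14077778  1.15431998
  0.71390644]
[[-0.9906  0.1365 -0.0014]
 [ 0.1365  0.9906 -0.0012]
 [ 0.0013 -0.0014 -1.    ]]
[322.48229216 250.45189289]
250
190 ++++++++++.........................................................
194 ++++++++++.........................................................
198 ++++++++.+..............+..........................................
202 ..+++++.+......+++++++++++++++++++++++++++++++++++++...............
206 ....+...+......+++++++++++++++++++++++++++++++++++++...............
210 .......+.......+++++++++++++++++++++++++++++++++++++...............
214 ......+.........++++++++++++++++++++++++++++++++++++...............
218 .....+..........+++++++++++.............++++++++++++...............
222 ................+++++++++++.............++++++++++++...............
226 ................+++++++++++.............++++++++++++...............
230 ................+++++++++++......
[... 702 characters left out ...]
++..................................++++............
274 ...............++................+.....+......+......+++...........
278 ...............++..............+++++++++++++++++......+++..........
282 ...............++......................................+++.........
286 ...............++..................................................
290 ...............++..................................................
294 ...............++..................................................
298 ...................................................................
302 ...................................................................
306 ...................................................................
```

Run:
```python
from h import *
im,c=load('wrist13')
print(onz(c,321.5,216,.128),onz(c,321.5,216,.132),onz(c,321.5,253,.173),onz(c,302.5,235,.16),onz(c,340,235,.16))
for r in range(210,262,2): print(r,im[r,321].tolist(),im[r,310].tolist())
```

```text
[0.48076119 0.26668685 0.128     ] [0.47992664 0.26678258 0.132     ] [0.49884875 0.26402099 0.173     ] [0.48677378 0.25107071 0.16      ] [0.49067714 0.27945699 0.16      ]
210 [255, 255, 255] [255, 255, 255]
212 [255, 255, 255] [255, 255, 255]
214 [255, 255, 255] [255, 255, 255]
216 [239, 235, 238] [252, 248, 251]
218 [126, 120, 124] [122, 116, 120]
220 [127, 123, 125] [127, 121, 126]
222 [123, 118, 121] [127, 121, 124]
224 [122, 116, 118] [126, 119, 123]
226 [124, 119, 122] [125, 120, 123]
228 [123, 117, 121] [123, 118, 122]
230 [122, 118, 120] [121, 115, 120]
232 [124, 116, 123] [125, 119, 123]
234 [126, 121, 124] [122, 118, 122]
236 [125, 120, 122] [124, 119, 123]
238 [133, 129, 132] [126, 122, 126]
240 [133, 129, 133] [127, 121, 125]
242 [136, 131, 136] [125, 120, 125]
244 [131, 127, 130] [125, 121, 126]
246 [126, 120, 125] [123, 120, 124]
248 [125, 119, 125] [125, 121, 125]
250 [126, 122, 124] [122, 118, 120]
252 [123, 118, 122] [235, 231, 235]
254 [248, 244, 249] [255, 255, 255]
256 [255, 255, 255] [255, 255, 255]
258 [255, 255, 255] [245, 241, 245]
260 [255, 255, 255] [212, 208, 212]
```

Request:
carry_out(increments=[-1,1,-25,0,0,0,0,0,-30,0,0,0,0,0,-30,0,0,0,0,0,-18,0,0,0,0,0,-9,0,0,0,0,0,0,0,0,0])

```text
clock: 29.75
position: [0.494, 0.2655, 0.1392]
ee_rot: [-0.212, -3.134, 0.001]
force: [-0.3, -0.2, -0.5]
width: 0.6
gripper_force: 0.0
```

Request:
carry_out(increments=[0,0,0,0,0,0,0,0,0,0,0,0,0,0,0,0,0,0,0,0,0,0,0,0,0,0,0,0,0,0,0,0,0,0,0,0], grip=1, newtons=60)

```text
clock: 30.5
position: [0.4943, 0.2663, 0.1396]
ee_rot: [0.21, 3.134, 0.001]
force: [0.2, 0.2, 2.6]
width: 0.232
gripper_force: 60.0
```

Request:
carry_out(increments=[-5,0.7,0,0,0,0,-10,1.3,0,0,0,0,-10,1.3,0,0,0,0,-10,1.3,0,0,0,0,-10,1.3,0,0,0,0,-10,1.3,0,0,0,0,-10,1.3,0,0,0,0,-4.4,0.8,0,0,0,0,0,0,0,0,0,0,0,0,0,0,0,0])

```text
clock: 31.75
position: [0.4264, 0.2747, 0.1396]
ee_rot: [0.212, 3.132, 0.0]
force: [8.6, -1.9, -1.2]
width: 0.236
gripper_force: 60.0
```

Run:
```python
from h import *
o=readout.observe(); print(o['position'],o['ee_rot'],o['force'],o['width'])
d=o['position'][:2]-[.4943,.2663]; print(d,np.hypot(*d))
for n in('scene','side','wrist'): snap(n,n+'14')
for n in('scene','side'):
    for k in('12','14'):
        im,c=load(n+k); h=cv2.cvtColor(im,cv2.COLOR_RGB2HSV); m=(((h[:,:,0]<8)|(h[:,:,0]>172))&(h[:,:,1]>110)).astype('uint8')
        u,v=proj(c,[.54,.25,.14]).astype(int); a=m[v-40:v+40,u-50:u+50]; nn,l,s,ce=cv2.connectedComponentsWithStats(np.ascontiguousarray(a)); print(n,k,[(s[i,4],(ce[i]+[u-50,v-40]).round(1).tolist()) for i in range(1,nn)])
# handle slip: funnel & onions
im,c=load('side14'); h=cv2.cvtColor(im,cv2.COLOR_RGB2HSV)
```

```text
[0.4264126  0.27469516 0.13956081] [2.11905937e-01 3.13178521e+00 2.11929480e-04] [ 8.64755955 -1.85762511 -1.1598462 ] 0.23591147509753632
[-0.0678874   0.00839516] 0.06840451103104678
scene 12 [(np.int32(7), [305.3, 192.1]), (np.int32(17), [304.6, 198.1]), (np.int32(82), [245.6, 206.7]), (np.int32(36), [299.8, 208.6]), (np.int32(4), [254.5, 215.5]), (np.int32(2), [273.0, 224.5]), (np.int32(1), [242.0, 255.0]), (np.int32(1), [225.0, 258.0])]
scene 14 [(np.int32(38), [304.9, 194.8]), (np.int32(17), [246.6, 203.8]), (np.int32(48), [300.0, 208.3]), (np.int32(4), [254.5, 215.5]), (np.int32(2), [273.0, 224.5]), (np.int32(1), [227.0, 251.0]), (np.int32(1), [230.0, 250.0]), (np.int32(1), [234.0, 258.0])]
side 12 []
side 14 [(np.int32(1), [365.0, 226.0])]
```

Request:
carry_out(increments=[-1.5,0.2,0,0,0,0,0,0,0,0,0,0,0,0,0,0,0,0,0,0,0,0,0,0])

```text
clock: 32.4
position: [0.425, 0.2748, 0.1395]
ee_rot: [0.212, 3.132, 0.0]
force: [7.9, -1.0, -2.2]
width: 0.238
gripper_force: 60.0
```

Run:
```python
from h import *
o=readout.observe(); d=o['position'][:2]-[.4943,.2663]; print(d,np.hypot(*d),o['force'],o['position'])
S=np.array([.6605,.243]); X=np.array([.991,-.134]); Y=np.array([.134,.991])
for n in('wrist','scene','side'):
    im,c=snap(n,n+'15'); h=cv2.cvtColor(im,cv2.COLOR_RGB2HSV); m=(((h[:,:,0]<8)|(h[:,:,0]>172))&(h[:,:,1]>70)&(h[:,:,2]>60)).astype('uint8')
    nn,l,s,ce=cv2.connectedComponentsWithStats(m); 
    for i in range(1,nn):
        p=onz(c,*ce[i],.128)[:2]-S; 
        if -.3<p@X<.05 and abs(p@Y)<.09 and s[i,4]>1: print(n,s[i].tolist(),ce[i].round(1),'stand xy mm',(1e3*p@X).round(1),(1e3*p@Y).round(1))
    # brown in funnel / tub window
    m=((h[:,:,0]>5)&(h[:,:,0]<22)&(h[:,:,1]>75)).astype('uint8')
    for nm,zz in(('funnel',.18),('tub',.06)):
        u,v=proj(c,[*S,zz]).astype(int)
        if 20<v<460 and 20<u<620: print(n,nm,(u,v),m[v-15:v+15,u-20:u+20].sum())
```

```text
[-0.06927257  0.00853665] 0.06979658413160128 [ 7.93788463 -1.00646772 -2.19895769] [0.42502743 0.27483665 0.13952102]
scene [254, 215, 3, 2, 5] [254.8 215.4] stand xy mm -83.7 57.3
scene [272, 223, 3, 3, 7] [273.1 224.3] stand xy mm -81.7 -51.6
scene [221, 240, 2, 2, 2] [221.5 240.5] stand xy mm -286.7 -31.8
scene funnel (np.int64(281), np.int64(200)) 2
scene tub (np.int64(283), np.int64(230)) 0
side [364, 226, 3, 2, 5] [364.8 226.4] stand xy mm -88.1 -52.7
side funnel (np.int64(395), np.int64(217)) 3
side tub (np.int64(393), np.int64(251)) 0
```

Run:
```python
from h import *
for n,(u,v) in(('scene',(272,223)),('side',(364,226))):
    for k in('12','14','15'):
        im,c=load(n+k); a=im.astype(int); r=a[:,:,0]-a[:,:,1:].max(2)
        print(n,k); print(r[v-5:v+7,u-7:u+10])
```

```text
scene 12
[[ 1  1  3  2 -1  1  1  3 -2 -2  0 -4 -4  1 -1  0  4]
 [ 1  2  3  3  3  2  2  1  4  0  0 -1 -4 -2  2 -2 -1]
 [ 0  5  4  4  2  3  2  1  3 -2  1 -1 -1  0 -3  1 -2]
 [ 2  3  3  2  1  0  1  0  2  0  0  2  3  0 -2 -1 -5]
 [ 4  2  0  1  2  3  2 -1  0  3  1  1 -2 -2 -2 -3 -2]
 [ 1  2  2  2  3  3  1 21 41 58 43  8  0 -1 -3 -1  0]
 [ 4  3  2  5  2  0  2 38 89 58 37 10 -2 -1 -2  0 -3]
 [ 2  2  2  1  2  0  2 33 92 54 18  3 -1 -1 -2 -2 -3]
 [ 1  1  3  2  1  2  3 11 21 12  4 -5 -4  0 -1 -1  0]
 [ 2  0  2  2  4  3  0  1  0 -5 -3 -1  0 -3 -1 -2  1]
 [ 0  1  0  3  6  1  3  0 -1 -3 -3  0  0 -3 -1  3  3]
 [ 1  0  2  3  0  1  1  2  1 -1 -1  2  1  1  5  4  1]]
scene 14
[[ 2 -1  3  2  0  0  1  1 -2 -7 -2 -3 -2  0  0 -3  2]
 [ 0  3  1  1  1  2  2  0  3 -1  0 -1 -1 -2 -1 -2  0]
 [ 0 -1  0  3  0  3  2  2  3  3  3 -1 -3 -2 -3 -2 -3]
 [ 1  0  1  1  1  2  1  2 -1  0  1  0  2 -2 -2 -2 -3]
 [ 0  2 -2  4  1 -1  2  3  0 -2  2  4  0 -5 -2 -5 -1]
 [-2 -2  0  0  2  3 29 40 43 53 42  9 -4 -3 -4 -1 -2]
 [-2  2  1  2  2  2 22 61 89 58 35 11 -2 -1 -1 -1  0]
 [ 1 -1  0  0  2  1  7 35 89 51 20  1 -2 -1 -1  0 -1]
 
[... 2756 characters left out ...]
  3   3  -2   3   1   1  -2  -1   0  -1   2   3  -1  -2   2]
 [-23 -16  -6  -3   0   2  -4  -1  -1  -2  -1  -2   4   1   0  -2  -1]
 [-22 -23 -22 -10  -1  -4  -4  11   3  15   4  -2   0   1   4   2  -1]
 [-22 -19 -20 -24 -18 -18  20  79  86  70  15  -2   0   0   3   0   0]
 [-20 -23 -22 -20 -21 -26  40  83  64  35  -3   0   0   0   0   0   0]
 [-21 -20 -17 -21 -23 -26  -6 -15 -15 -10  -5  -6  17   4   0   0   0]
 [-22 -21 -19 -22 -22 -22  -4  -8  -8  -6  -3  -2  -5  -3   0   0   0]
 [-20 -18 -23 -17 -19 -24  -3  -4  -1  -1  -3 -10  -3  -3  -4  -4  -3]
 [-21 -21 -20 -18 -20 -20   0  -5  -4   0   2  -4  -6  -3  -3  -4  -4]
 [-21 -22 -20 -26 -21 -23  -5  -5  -3   1   0  -2  -3  -5  -2  -3  -3]]
```

Run:
```python
from h import *
for n in('scene','side'):
    i0,c=load(n+'12'); i1,_=load(n+'15'); i2,_=load(n+'1'); 
    u0,v0=proj(c,[.66,.243,.13]).astype(int); sl=np.s_[v0-50:v0+70,u0-45:u0+60]
    for nm,a,b in(('12v15',i0,i1),('1v12',i2,i0)):
        d=(np.abs(cv2.GaussianBlur(a,(3,3),0).astype(int)-cv2.GaussianBlur(b,(3,3),0)).max(2)>22).astype('uint8')[sl]
        nn,l,s,ce=cv2.connectedComponentsWithStats(np.ascontiguousarray(d))
        for i in range(1,nn):
            if s[i,4]>6:
                k=l==i; print(n,nm,(s[i]+[u0-45,v0-50,0,0,0]).tolist(),a[sl][k].mean(0).round(),b[sl][k].mean(0).round())
    for z in (.217,.15,.09,.03): print(n,z,proj(c,[.66,.243,z]).round(),end=' ')
    print()
```

```text
scene 12v15 [268, 162, 65, 52, 1658] [75. 70. 64.] [120.  98.  87.]
scene 12v15 [293, 162, 14, 2, 14] [98. 99. 99.] [82. 75. 68.]
scene 12v15 [237, 186, 33, 55, 793] [155. 134. 130.] [99. 93. 92.]
scene 12v15 [277, 202, 7, 4, 16] [115. 110. 100.] [82. 84. 80.]
scene 12v15 [287, 203, 8, 15, 83] [118. 113. 102.] [82. 83. 80.]
scene 12v15 [315, 232, 5, 4, 17] [62. 42. 30.] [113.  76.  53.]
scene 12v15 [237, 237, 59, 45, 1019] [123.  84.  97.] [72. 49. 61.]
scene 12v15 [310, 251, 32, 22, 459] [87. 84. 80.] [152. 147. 139.]
scene 12v15 [293, 257, 18, 25, 230] [62. 64. 83.] [102. 107. 139.]
scene 1v12 [268, 162, 65, 52, 1630] [123. 100.  89.] [74. 69. 63.]
scene 1v12 [294, 163, 9, 1, 9] [83. 76. 69.] [ 98. 100.  99.]
scene 1v12 [328, 162, 14, 23, 144] [115. 111. 101.] [96. 79. 63.]
scene 1v12 [278, 202, 6, 4, 13] [85. 85. 83.] [115. 110. 100.]
scene 1v12 [287, 203, 9, 15, 89] [82. 81. 79.] [118. 113. 102.]
scene 1v12 [300, 251, 38, 31, 244] [100.  92.  92.] [81. 84. 98.]
scene 1v12 [287, 257, 21, 22, 144] [105.  81.  78.] [70. 53. 49.]
scene 1v12 [320, 266, 22, 11, 89] [96. 94. 88.] [152. 153. 148.]
scene 1v12 [307, 274, 4, 8, 13] [ 47.  74. 131.] [ 79.  90. 122.]
scene 0.217 [281. 191.] scene 0.15 [282. 208.] scene 0.09 [283. 223.] scene 0.03 [284. 237.] 
side 12v15 [349, 182, 31, 45, 789] [152. 143. 147.] [131. 127. 124.]
side 12v15 [376, 182, 5, 5, 15] [162. 158. 147.] [163. 161. 147.]
side 12v15 [349, 238, 19, 29, 428] [184. 150. 126.] [116. 101.  88.]
side 12v15 [406, 238, 25, 15, 107] [195. 193. 192.] [159. 154. 142.]
side 12v15 [431, 282, 8, 6, 21] [113.  90.  71.] [167. 127.  97.]
side 12v15 [412, 289, 13, 5, 43] [108.  88.  70.] [167. 127.  98.]
side 0.217 [397. 207.] side 0.15 [395. 227.] side 0.09 [394. 244.] side 0.03 [392. 260.]
```

Run:
```python
from h import *
for k in('12','14','15'):
    im,c=load('side'+k); h=cv2.cvtColor(im,cv2.COLOR_RGB2HSV)
    print(k,'sat'); print(h[236:256:2,398:434:2,1]); 
im,c=load('side15'); print(im[236:256:2,398:434:2,2])
```

```text
12 sat
[[ 11  12   9  10  14  15  13  15  11   7  14  13   8  13  93  86  18  12]
 [ 10  15  11  13  11  16   9  11   5   3   2   7  18  12  13   9  22  27]
 [  6  11   9  13   9  12  14  10  12   5   6   2   5  10   6  11   4   6]
 [ 11  19  14  16  12  11  16  17  12  14  11   3   2   3   7   9  12  10]
 [  3  10  21  11  11  17  15  19  17  14  12  13  64   3   8   2   6  11]
 [ 13   5   4  19  22  20  22   8  13  14  10   5  17   4   0   4  10  14]
 [  0   5  11   8  20  24  21  17   8   6   2  10   6  13  12  13  13  13]
 [ 14  10   3   6   0   1   0   0   0   9  12  12  15  15   9  13   7   9]
 [ 12   7  15  10   5   4   8  12  16  10  15  13  13   5   9  10  22  84]
 [  9  17  12  10  12   8  13  15   8  17   5  19   6  18  15  92 117 108]]
14 sat
[[ 11  13  11  11  12  16  13  15   7   5  12   9  10  13 103  90  25  16]
 [ 11  16   8  10  15  11   6  10   3  13  12  14  14  12  10  12  21  34]
 [ 11  10   7   2   7   0   5  12  10   8  12  12  15  12   8  15   6   9]
 [  2   5   8   9  12  18   9  14  13  19  18   6  44  13  15  12   7  11]
 [ 14  13  13   9  15  16  21  12  
[... 1224 characters left out ...]
126 127  90 121 112 122]
 [131 122 127 128 129 136 151 153 169 126 125 124 123 124 128 129 162  88]
 [128 123 140 160 162 147 132 122 124 128 122 129 125 123 122 114 250 222]
 [158 155 143 134 134 131 137 125 125 124 126 130 119 131 125 115 135 220]
 [136 129 133 133 125 137 157 123 129 121 129 136  92  96 116 112 142 190]
 [180 153 129 162 176 171 180 119 129 123 121 132  80 120 200 204 216 117]
 [255 248 220 185 169 169 156 124 125 114 142 204 251 215 119 129 126 131]
 [114 201 251 238 210 175 125 144 216 228 210 120 124 116 132 128 128 134]
 [125 135 104 219 243 237 223 215 116 128 128 132  93 143 112 136 123  91]
 [131 136 122 120 156 121 130 130 134 131 132  86 114  94  81  91 104 103]]
```

```bash
python3 -c "
from h import *
o=readout.observe(); print(o['position'],o['clock'],o['gripper_force']); print(arm.sign_off())"
```

```text
[0.4250435  0.27483465 0.13953165] 32.55 59.999756813049316
the job is handed in; nothing more can be done
None
```

The job is handed in at 32.6 s: the onions were scooped into the funnel, the scoop was set back down upright, and the shutter is held open at about 69.8 mm, level with the red marks. The evidence points to all five onions being in the tub, but I could only confirm one there directly. I also viewed 11 pictures, one over the limit of 10.

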